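# Hang the GO gauge on its anti-lift peg

### The job

Hang the green bore gauge back on the anti-lift peg of the gauge stand: push its eye along the peg, under the orange drop flap and against the sprung rubber pad, until the flap falls shut behind the eye and traps it, then let go and leave it hanging upright. The peg's measured position is not exact, so feel for the pad and push gently, never with more than 20 N on the stand. Leave the red gauge, the mouldings and the caliper where they lie.

Things in the scene. Friction and masses are not known exactly. Their poses are not given: they have to be found in the camera images.
- gauge: GO bore gauge, green handle and lug, standing upright on its plug; 112 mm tall, 0.2 to 0.37 kg. Origin: centre of its underside, z up. Plug 30 mm diameter, 26 mm high; handle 21 mm diameter, up to 70 mm; on top, from 70 to 112 mm, a flat hanging lug with parallel sides, 40 mm wide along local y, 12 mm thick along local x. Gripped across the 40 mm, it leaves its eye free. Either face may go on first.
- gauge_eye (a point): centre of the green gauge's eye, a 20 mm round hole through the lug along local x, 91 mm above the gauge's origin and in the middle of the lug (11 mm of metal above the hole); axes as gauge
- gauge_red: NO-GO bore gauge, the same but with red handle and lug; stays where it stands. Origin at the centre of its underside
- stand: stand bolted to the cart: grey base 140 x 110 x 12 mm, post behind, dark clamp head 44 mm wide and 46 mm high centred on the peg axis from x = +29 mm on. Origin: on the cart, 65 mm behind the base's front edge, z up; a level peg, 12 mm diameter, points along local -x (the front) at y = 0, axis at z = 175 mm. Behind the pad a 22 mm block, flap cheeks 33 mm wide; clamp knob on the head, to y = +44.
- peg_drawing (a point): point on the peg axis where the drawing puts the front face of the pad at rest: x = -35, z = 175 mm on the stand, axes as stand. The peg bar is clamped in the head and may be set up to 14 mm further in or out along local x; peg, pad and flap shift together. The setting is not measured: feel for it.
- tip_drawing (a point): where the drawing puts the peg's tip (58 mm before the pad face), shifted likewise by up to 14 mm; the last 6 mm taper from 12 to 6 mm diameter
- nose_drawing (a point): where the drawing puts the lower inner edge of the shut flap's nose (the side towards the pad): 9.5 mm before the pad face at rest and 8 mm above the peg axis, 2 mm over the peg; the nose is 5 mm thick. Shifted likewise by up to 14 mm along local x
- keeper (a joint): orange drop flap over the peg, 12 mm wide (thumb tab 18), hinged behind the pad; rad, 0 = shut, grows as the nose rises, at most 0.7; falls by its own weight. Before the nose a ramp rises forward from 8 to 24 mm over the peg axis, ending 47 mm before the pad face. A lug pushed along the peg, eye centre within -4 to +3 mm of the axis height, lifts it by 0.2 to 0.35 rad with 1 to 2 N.
- pad (a joint): black rubber-faced sprung pad round the root of the peg, 28 mm diameter; m, 0 = at rest, grows as it is pushed in (stand's +x), at most 0.005 (solid stop). 1.2 N to start, then 1.2 N per mm. The flap can fall behind the 12 mm lug when the pad is in by about 3.5 mm (6 to 10 N push in all); when the lug is let go the pad holds it against the flap, in by 2.5 mm.
- shot1: moulded shot: two blue rollers (58 mm diameter, 20 mm high) 110 mm apart on a runner, with an 85 mm high sprue between; bystander, origin at the middle of its underside
- shot2: a second such shot; bystander
- roller1: single blue roller, 58 mm diameter, 20 mm high; bystander, origin at the centre of its underside
- roller2: single blue roller, the same; bystander
- insert1: bare chromed steel insert ring, 41 mm diameter, 21 mm high; bystander
- caliper: digital caliper lying flat, 230 mm long; bystander
Not all that is in view belongs to the job. What is shaped like the gauge but blue is not meant.

How it is judged:
By the outcome, as a careful person would: the job done as asked, in the order asked, and still so for the second after the job is handed in, with the robot touching nothing.
It also fails if it takes over 48 s, if anything falls off the work surface, if the arm or the gripper's body presses on something with over 40 N, if the wrist force passes 120 N, or if a joint passes its speed limit or range.

### The arm

A 6-joint arm with a two-finger parallel gripper is mounted at the origin on the work surface. World frame = base frame: x ahead of the robot, y to its left, z up, the work surface at z = 0. Lengths are in m, angles in rad, forces in N, time in s.
With the tool pointing down it reaches from about 0.35 to 0.725 m from the base axis. Payload 6 kg.
Tool frame: the origin (TCP) lies at the very end of the fingers, on their centre line; the grasp point (between the pads) lies 19 mm behind it; z points along the fingers, y is the line along which they close (so a half turn about z gives the same grasp; the last joint's range is limited). The gripper opens to 85 mm and grips with 20 to 120 N. Pads are 22 mm wide; open, the fingers measure 114 mm over their backs; the gripper's body (76 mm by 85 mm) begins 54 mm behind the grasp point. The pads swing forward as they close: fully open they stand 13 mm farther back than shut.
Start: joints at [1.564, 0.04, 0.085, 0, -1.615, -0.334], TCP at [0.201, 0.565, 0.231] pointing down, gripper open.
Joint ranges: [-2.56, 2.56], [-1.29, 2.01], [-1.08, 1.49], [-3.29, 1.98], [-2.81, -0.18], [-2.99, 2.99]. Speed limits (rad/s): [2.57, 2.57, 3.01, 3.14, 3.14, 3.14].

### API

Orientations are given as [roll, pitch, yaw] about the fixed x, y, z axes, in that order (R = Rz(yaw) Ry(pitch) Rx(roll)).
In Python, from cell import robot, claw, solver, telemetry, imaging, hand_in gives the robot as it stands. The module is installed in compiled form; this text tells all that it offers. Calls block until the motion is done:
- robot.movep(position, orientation): joint-space move of the TCP to a pose.
- robot.move_linear(position, orientation=None, feed=0.15, max_force=None): straight line of the TCP; orientation=None keeps the orientation; feed is the mean speed in m/s. With max_force (N) it stops when the force on the tool has changed by that much, and returns True; else False.
- robot.move_joints(angles): joint-space move.
- claw.gripper_to(opening, grasp_force=None): finger opening in m; grasp_force is the grip in N (None keeps the last); returns when the fingers have stopped.
- robot.pause(seconds).
- solver.ik(position, orientation): joint angles nearest the present ones, or None.
- telemetry.get_obs(): the state.
- imaging.get_image(name): name is "side" or "top"; returns the picture (384x512x3 uint8, red, green, blue); there is no depth.
- imaging.camera_params(name): a dict with "vfov" (degrees; the focal length in pixels is half the picture's height over the tangent of half this angle, whatever the lens; pixels are square), "cx", "cy" (the principal point, pixels), "rvec" (rotation vector, rad) and "tvec" (3), from world to camera coordinates, as OpenCV has them. Camera axes: x right, y down, z forward; pixel columns grow to the right and rows downward; lengths in m; the calibration is good to about 2 mm. A picture is of the moment at which its call begins. camera_params takes no time and is no camera call.
A pose or a line that the arm cannot do raises robot.Unreachable and nothing moves.
- hand_in(): hands the job in; it is judged then, once.
The state is a dict: "clock": time; "q": joint angles; "qvel": joint speeds; "effort": joint torques, N m; "eef_pos": TCP position; "tcp_rot": TCP orientation; "wrist_force": force on the tool from outside, world axes, zero at the start; "wrist_torque": the same for the moment, N m; "gripper_width": finger opening in m; "gripper_force": force on a finger pad.
Only numpy, scipy, OpenCV 4.12 (cv2) and the standard library are available. Lean on these libraries where they do the work, as an engineer would, in place of code of your own. Each camera call takes 0.05 s, during which the arm holds its last target. There are 200 camera calls.

## Working session

There is one attempt and no reset: what is moved stays moved. The work goes in short steps, each a Python script; the robot and the scene stay as the last script left them, time stands still between calls to the robot, and variables do not carry over. Pictures are saved under pics/ and viewed, at most 10 in all, crops included, and the job is handed in when it is done.

```bash
mkdir -p pics
python3 - <<'E'
from cell import robot, claw, solver, telemetry, imaging
import cv2
for n in("side","top"):
    im=imaging.get_image(n); cv2.imwrite(f"pics/{n}0.png",im[:,:,::-1])
    print(n,imaging.camera_params(n))
o=telemetry.get_obs(); print(o)
E
```

```text
side {'vfov': 57.10987051158381, 'cx': 255.64490991230616, 'cy': 196.43556575348674, 'rvec': array([ 0.38290978, -2.67165495,  1.3426929 ]), 'tvec': array([0.51488572, 0.21055508, 0.82729089])}
top {'vfov': 47.43431642718683, 'cx': 258.064654420252, 'cy': 191.28990837873607, 'rvec': array([ 2.15825802, -2.12848656,  0.19643407]), 'tvec': array([-0.07193334,  0.59371871,  1.10987581])}
{'clock': 0.1, 'q': array([ 1.56369482e+00,  4.07940801e-02,  8.39201366e-02, -3.76016174e-04,
       -1.61548995e+00, -3.33704475e-01]), 'qvel': array([-0.00109039, -0.00021817,  0.00246197,  0.00111153, -0.00190767,
        0.00087798]), 'effort': array([-4.72350453e-03, -3.69341326e+01,  3.48285592e+01,  6.95186153e+00,
       -4.47454455e-03, -2.62808442e-07]), 'eef_pos': array([0.20038884, 0.5652471 , 0.23036627]), 'tcp_rot': array([ 3.13998852e+00, -1.58505145e-04, -3.40789350e-01]), 'wrist_force': array([0.63152472, 0.73303651, 0.06132339]), 'wrist_torque': array([-0.00112689, -0.01832662,  0.01411282]), 'gripper_force': 0.0, 'gripper_width': 0.0853246396826856}
```

View pics/side0.png

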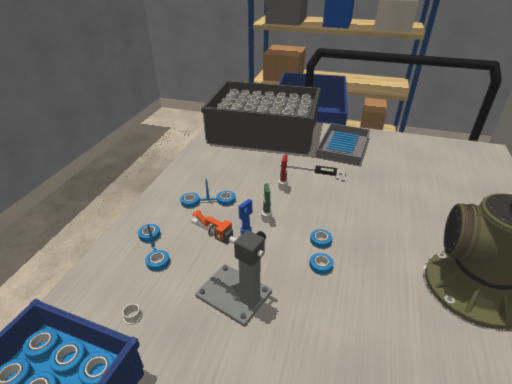

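View pics/top0.png

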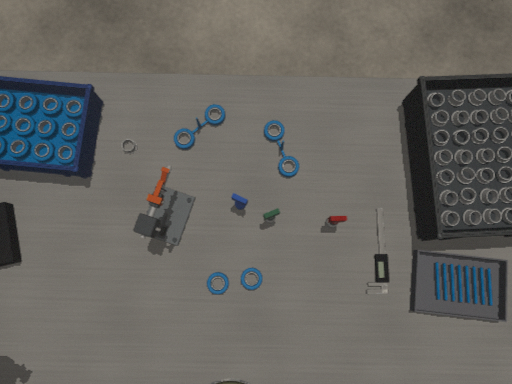

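The side view shows the green gauge at about (267,203), the blue lookalike at (245,215) and the stand at (240,275), with its peg and flap at (212,225) pointing left. In the top view the green lug is at (271,214), the red one at (338,219), and the stand base is near (172,215) with the peg tip at about (167,168).

```bash
cat > h.py <<'E'
import numpy as np, cv2
from cell import robot, claw, solver, telemetry, imaging, hand_in
P={}
for n in("side","top"):
    c=imaging.camera_params(n); f=192/np.tan(np.radians(c["vfov"])/2)
    K=np.array([[f,0,c["cx"]],[0,f,c["cy"]],[0,0,1]]); P[n]=(K,np.array(c["rvec"]),np.array(c["tvec"]))
def proj(n,p): 
    K,r,t=P[n]; return cv2.projectPoints(np.array(p,float).reshape(-1,1,3),r,t,K,None)[0][:,0]
def ray(n,uv):
    K,r,t=P[n]; R=cv2.Rodrigues(r)[0]; d=R.T@np.linalg.inv(K)@np.array([uv[0],uv[1],1.]); return -R.T@t, d/np.linalg.norm(d)
def plane(n,uv,z):
    o,d=ray(n,uv); return o+d*(z-o[2])/d[2]
def two(a,b):   # side pixel, top pixel -> point, gap
    o1,d1=ray("side",a); o2,d2=ray("top",b)
    s=np.linalg.lstsq(np.c_[d1,-d2],o2-o1,rcond=None)[0]; p,q=o1+s[0]*d1,o2+s[1]*d2
    return (p+q)/2,np.linalg.norm(p-q)
def mask(im,col):
    h=cv2.cvtColor(im,cv2.COLOR_RGB2HSV).astype(int); H,S,V=h[...,0],h[...,1],h[...,2]
    lo,hi,s,v={"green":(50,90,70,25),"orange":(3,16,150,80),"base":(0,179,0,0)}[col]
    return ((H>=lo)&(H<=hi)&(S>=s)&(V>=v)).astype(np.uint8)
E
python3 - <<'E'
from h import *
np.set_printoptions(precision=4,suppress=True)
for n in P:
    K,r,t=P[n];R=cv2.Rodrigues(r)[0];print(n,"cam",-R.T@t,"axis",R[2], "tcp px",proj(n,telemetry.get_obs()["eef_pos"]))
    im=cv2.imread(f"pics/{n}0.png")[:,:,::-1]
    for c in("green","orange"):
        m=mask(im,c); k,l,s,ce=cv2.connectedComponentsWithStats(m)
        for i in range(1,k):
            if s[i,4]>20:
                pts=np.argwhere(l==i)[:,::-1].astype(np.float32)
                print(n,c,s[i],ce[i],cv2.minAreaRect(pts))
t=cv2.imread("pics/top0.png"); s=cv2.imread("pics/side0.png")
a=cv2.resize(t[150:260,125:215],None,fx=5,fy=5,interpolation=cv2.INTER_CUBIC)
b=cv2.resize(t[185:235,225:295],None,fx=4.5,fy=5,interpolation=cv2.INTER_CUBIC)
b=cv2.copyMakeBorder(b,0,550-b.shape[0],0,0,cv2.BORDER_CONSTANT)
cv2.imwrite("pics/ct.png",np.hstack([a,b]))
cv2.imwrite("pics/cs.png",cv2.resize(s[175:325,180:300],None,fx=4,fy=4,interpolation=cv2.INTER_CUBIC))
E
```

```text
side cam [0.3433 0.6612 0.6625] axis [ 0.225  -0.7702 -0.5968] tcp px [[448.772  568.3729]]
side green [265 184   5  21  72] [266.6667 193.9444] ((267.0, 194.0), (4.0, 20.0), 0.0)
side orange [193 210  38  31 324] [213.6173 222.9599] ((213.57667541503906, 219.91693115234375), (39.62286376953125, 19.330982208251953), 42.709388732910156)
top cam [ 0.4041 -0.0444  1.1934] axis [ 0.1644 -0.0166 -0.9863] tcp px [[-45.8628 359.9063]]
top green [264 209  15   9  66] [270.9394 213.2424] ((270.9310302734375, 213.32757568359375), (4.270992755889893, 14.855627059936523), 68.19859313964844)
top orange [147 167  22  38 249] [158.1084 188.1807] ((158.75, 184.75), (13.914020538330078, 36.36618423461914), 18.434947967529297)
```

View pics/ct.png

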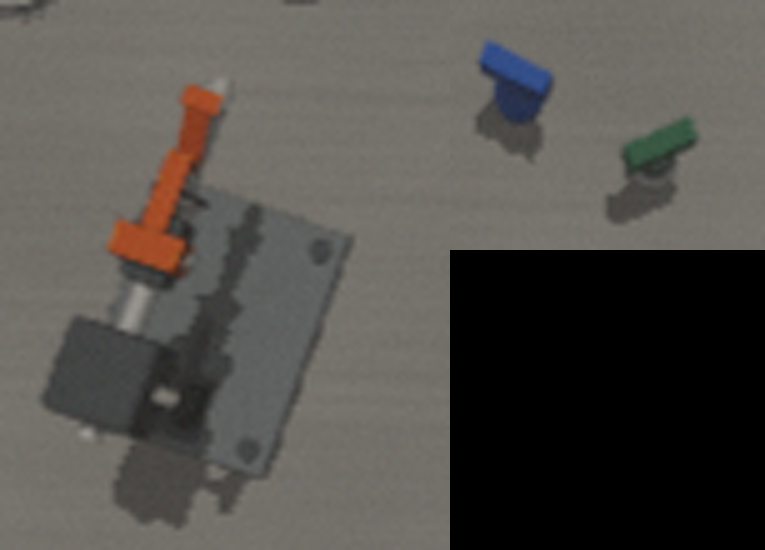

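View pics/cs.png

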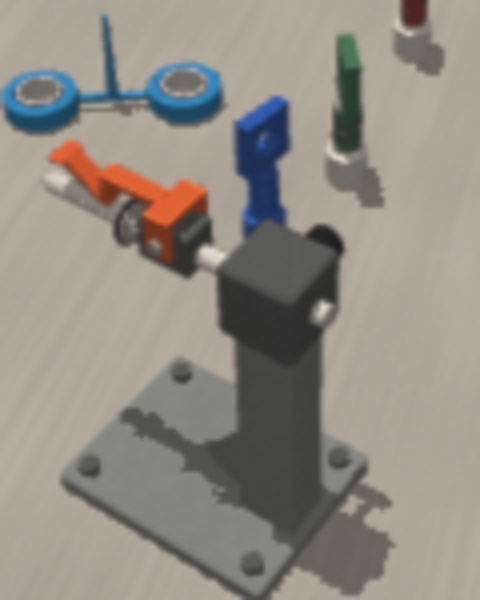

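The top crop shows the stand base with visible corners at (352,235) and (267,477), the head at (105,375) and the peg tip at (222,82). The green lug's top face is centred at about (661,145). In the side crop the base corners are at (62,480), (180,360), (367,465) and (262,597), the peg tip is at (45,180), and the gauge lug is seen nearly edge-on at (346,65).

Run:
```python
from h import *
np.set_printoptions(precision=4,suppress=True)
S=lambda x,y:((x+.5)/4-.5+180,(y+.5)/4-.5+175)
T=lambda x,y:((x+.5)/5-.5+125,(y+.5)/5-.5+150)
B=lambda x,y:((x-450+.5)/4.5-.5+225,(y+.5)/5-.5+185)
c=np.array([plane("side",S(*p),.012) for p in((62,480),(180,360),(367,465),(262,597))])
print("base side",c,[np.linalg.norm(c[i]-c[i-1]) for i in range(4)],"mean",c.mean(0))
t=np.array([plane("top",T(*p),.012) for p in((352,235),(267,477))]); d=t[1]-t[0]
print("base top",t,np.linalg.norm(d),np.degrees(np.arctan2(d[1],d[0])))
for i in range(4): e=c[i]-c[i-1];print(np.degrees(np.arctan2(e[1],e[0])))
tip=two(S(45,180),T(222,80));print("tip",tip)
h=np.array([plane("top",T(*p),.198) for p in((78,317),(175,345),(128,432),(42,400))]);print("head",h,[np.linalg.norm(h[i]-h[i-1]) for i in range(4)])
print("peg rear",plane("top",T(135,305),.175),"tip z.175",plane("top",T(222,80),.175),plane("side",S(45,180),.175))
# gauge
im=cv2.imread("pics/top0.png")[:,:,::-1]
g=np.array([plane("top",B(*p),.112) for p in((625,150),(690,118),(697,137),(632,170))]);print("lug",g,g.mean(0),[np.linalg.norm(g[i]-g[i-1]) for i in range(4)])
e=g[1]+g[2]-g[0]-g[3];print("yaw of wide axis",np.degrees(np.arctan2(e[1],e[0])))
print("lugtop side",plane("side",S(346,38),.112),"plug bottom side front",plane("side",S(346,170),0),plane("side",S(328,152),.026),plane("side",S(366,152),.026),plane("side",S(346,152),.026))
print("blue",plane("top",T(515,70),.112))
```

```text
base side [[0.6154 0.2149 0.012 ]
 [0.583  0.1119 0.012 ]
 [0.4534 0.1566 0.012 ]
 [0.485  0.254  0.012 ]] [np.float64(0.1361298892428064), np.float64(0.10792373785492038), np.float64(0.13705672062688626), np.float64(0.10233089638020082)] mean [0.5342 0.1843 0.012 ]
base top [[0.5836 0.1075 0.012 ]
 [0.4519 0.1482 0.012 ]] 0.1378453391704807 162.8394259929861
-16.69521848989931
-107.46380350749962
160.9596989607586
72.03944027471043
tip (array([0.6337, 0.1512, 0.1761]), np.float64(0.0032473602432455066))
head [[0.5156 0.2068 0.198 ]
 [0.5035 0.1622 0.198 ]
 [0.4637 0.1814 0.198 ]
 [0.4777 0.2209 0.198 ]] [np.float64(0.04052284105536002), np.float64(0.046281478950178284), np.float64(0.04414033994568815), np.float64(0.04190017277660732)]
peg rear [0.5242 0.1865 0.175 ] tip z.175 [0.6324 0.1509 0.175 ] [0.6362 0.1501 0.175 ]
lug [[ 0.5257 -0.0769  0.112 ]
 [ 0.5423 -0.1128  0.112 ]
 [ 0.5328 -0.1167  0.112 ]
 [ 0.5158 -0.0808  0.112 ]] [ 0.5291 -0.0968  0.112 ] [np.float64(0.010690810763829016), np.float64(0.03952519611212936), np.float64(0.010260970616543557), np.float64(0.03967677830484268)]
yaw of wide axis -64.91477158901056
lugtop side [ 0.5392 -0.1117  0.112 ] plug bottom side front [ 0.5354 -0.1054  0.    ] [ 0.5453 -0.091   0.026 ] [ 0.5194 -0.0986  0.026 ] [ 0.533  -0.0946  0.026 ]
blue [0.6542 0.0154 0.112 ]
```

```bash
cat >> h.py <<'E'
from scipy.spatial.transform import Rotation as Ro
O=np.array([.538,.1825,0]); PHI=np.radians(162.3); EX=np.array([np.cos(PHI),np.sin(PHI),0])
G=np.array([.530,-.096,0]); GA=np.radians(25.1)   # gauge, outward hole-axis yaw
TILT=np.radians(15); DZ=.077                      # TCP above gauge underside
def ori(a,flip=0):  # fingers down, tips leaning along yaw a by TILT
    z=np.array([np.sin(TILT)*np.cos(a),np.sin(TILT)*np.sin(a),-np.cos(TILT)]); y=np.array([np.sin(a),-np.cos(a),0])*(1-2*flip)
    return Ro.from_matrix(np.c_[np.cross(y,z),y,z]).as_euler('xyz')
def off(a): return np.array([np.cos(a),np.sin(a),0])*np.sin(TILT)*.019  # tips lead the grasp point
AP=PHI-np.pi
def peg(x,z=.175): return O+EX*x+off(AP)+[0,0,z-.091+DZ]   # TCP for eye centre at stand x, height z
def st():
    o=telemetry.get_obs(); return np.round([o["clock"],*o["eef_pos"],*o["wrist_force"],o["gripper_width"],o["gripper_force"]],4)
E
python3 - <<'E'
from h import *
np.set_printoptions(precision=3,suppress=True)
for f in(0,1):
    for p,a in((G+off(GA)+[0,0,.2],GA),(G+off(GA)+[0,0,DZ],GA),(peg(-.14,.25),AP),(peg(-.14),AP),(peg(-.04),AP)):
        print(f,p,ori(a,f),solver.ik(p,ori(a,f)))
E
```

```text
0 [ 0.534 -0.094  0.2  ] [ 3.142 -0.262  0.438] [ 0.145 -0.311 -0.283 -0.077 -1.348  1.872]
0 [ 0.534 -0.094  0.077] [ 3.142 -0.262  0.438] [ 0.144 -0.272 -0.475 -0.083 -1.118  1.892]
0 [0.676 0.138 0.236] [ 3.142 -0.262 -0.309] [ 0.592  0.075  0.034  0.209 -1.37   0.644]
0 [0.676 0.138 0.161] [ 3.142 -0.262 -0.309] [ 0.592  0.081 -0.098  0.217 -1.235  0.615]
0 [0.581 0.169 0.161] [ 3.142 -0.262 -0.309] [ 0.744 -0.134 -0.316  0.238 -1.265  0.46 ]
1 [ 0.534 -0.094  0.2  ] [ 3.142  0.262 -2.704] [ 0.145 -0.311 -0.283 -0.077 -1.348 -1.27 ]
1 [ 0.534 -0.094  0.077] [ 3.142  0.262 -2.704] [ 0.144 -0.272 -0.475 -0.083 -1.118 -1.25 ]
1 [0.676 0.138 0.236] [3.142 0.262 2.833] [ 0.592  0.075  0.034  0.209 -1.37  -2.497]
1 [0.676 0.138 0.161] [3.142 0.262 2.833] [ 0.592  0.081 -0.098  0.217 -1.235 -2.527]
1 [0.581 0.169 0.161] [3.142 0.262 2.833] [ 0.744 -0.134 -0.316  0.238 -1.265 -2.681]
```

Run:
```python
from h import *
np.set_printoptions(precision=4,suppress=True)
o=telemetry.get_obs(); p=o["eef_pos"].copy(); p[2]=.30
robot.move_linear(p,feed=.25); print(st())
g=G+off(GA); print(solver.ik(g+[0,0,.2],ori(GA)))
robot.movep(g+[0,0,.2],ori(GA)); print(st())
robot.move_linear(g+[0,0,DZ],feed=.12,max_force=8); print(st())
cv2.imwrite("pics/pre.png",np.vstack([cv2.resize(imaging.get_image(n)[y:y+100,x:x+130,::-1],None,fx=3,fy=3) for n,x,y in(("side",205,130),("top",205,160))]))
```

```text
[ 0.525   0.2003  0.5655  0.3011 -0.2503  0.3237 -0.3828  0.0852  0.    ]
[ 0.1446 -0.3105 -0.2826 -0.0768 -1.3483  1.8718]
[ 3.1583  0.5346 -0.0934  0.2    -0.1627 -0.4362 -0.3202  0.0855  0.    ]
[ 4.3333  0.535  -0.094   0.078  -0.0434 -0.5953  0.1006  0.0852  0.    ]
```

View pics/pre.png

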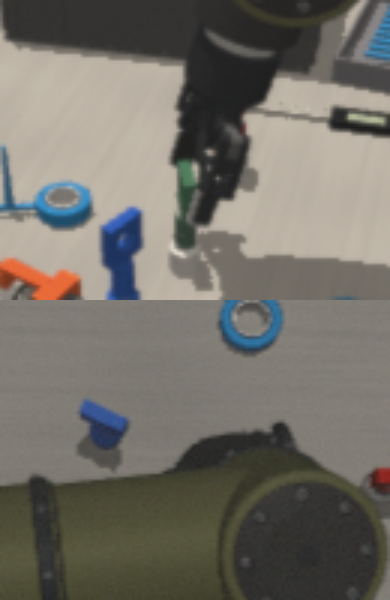

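The side crop shows the green lug at (187,185) standing between the open fingers, with the near finger tip at (200,215). That is the expected layout, so I'll close the gripper and lift.

Run:
```python
from h import *
np.set_printoptions(precision=4,suppress=True)
claw.gripper_to(.030,60); print(st())
g=G+off(GA)
robot.move_linear(g+[0,0,.25],feed=.15); print(st())
robot.movep(peg(-.150,.27),ori(AP)); print(st())
robot.move_linear(peg(-.150,.174),feed=.12); print(st(), peg(-.150,.174))
cv2.imwrite("pics/pi.png",np.vstack([cv2.resize(imaging.get_image(n)[y:y+100,x:x+130,::-1],None,fx=4,fy=3) for n,x,y in(("side",140,170),("top",120,110))]))
cv2.imwrite("pics/s_pi.png",imaging.get_image("side")[:,:,::-1]);cv2.imwrite("pics/t_pi.png",imaging.get_image("top")[:,:,::-1])
```

```text
[ 4.9167  0.5348 -0.0941  0.0774 -0.0079 -0.7307  1.9981  0.0391 60.4843]
[ 6.2167  0.5341 -0.0938  0.2486  0.1332 -0.33   -1.8349  0.0391 60.1869]
[ 7.325   0.6854  0.1348  0.2558 -0.4974  1.0345 -2.2386  0.0399 60.182 ]
[ 8.275   0.6861  0.1354  0.1615 -1.1829  0.0148 -2.4444  0.0388 60.1854] [0.6856 0.1354 0.16  ]
```

View pics/pi.png

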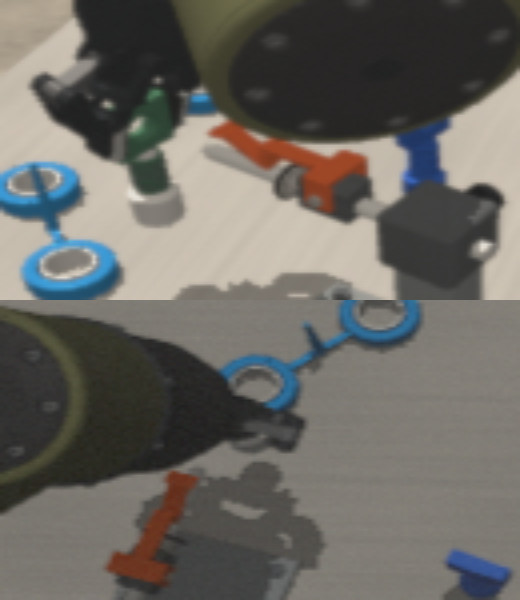

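Run:
```python
from h import *
np.set_printoptions(precision=4,suppress=True)
loc=lambda s:[(s[1:4]-(O+off(AP)))@EX*1e3, (s[1:4]-(O+off(AP)))@np.array([-EX[1],EX[0],0])*1e3, (s[3]-.0774+.091)*1e3]
def rep(h):
    s=st(); F=s[4:7]; print(h,"t%.2f"%s[0],"eye xyz",np.round(loc(s),1),"F along %.1f lat %.1f z %.1f"%(-F@EX,F@np.array([-EX[1],EX[0],0]),F[2]))
rep(0)
for x in(-.118,-.108,-.100,-.092,-.084,-.076,-.070):
    h=robot.move_linear(peg(x,.174),feed=.04,max_force=5); rep(h)
    if h: break
```

```text
0 t8.47 eye xyz [-150.2   -0.3  174.6] F along 0.7 lat -0.8 z -1.9
False t9.43 eye xyz [-118.1   -0.   173.6] F along -0.8 lat -0.6 z -2.4
False t9.82 eye xyz [-107.8   -0.1  173.7] F along 0.3 lat -0.5 z -2.0
False t10.18 eye xyz [-99.8  -0.1 173.8] F along -0.5 lat 0.0 z -2.7
False t10.53 eye xyz [-91.8  -0.1 173.8] F along 0.3 lat -0.7 z -2.0
False t10.88 eye xyz [-83.8  -0.1 173.7] F along 1.3 lat -0.5 z -2.7
False t11.22 eye xyz [-75.8  -0.  173.6] F along 0.9 lat -0.1 z -3.2
False t11.53 eye xyz [-69.8  -0.1 173.6] F along -0.1 lat 0.1 z -1.5
```

```bash
cat >> h.py <<'E'
LAT=np.array([-EX[1],EX[0],0])
def rep(h):
    s=np.mean([st() for _ in range(1)],axis=0); F=s[4:7]; d=s[1:4]-(O+off(AP))
    print(h,"t%.2f"%s[0],"eye",np.round([d@EX*1e3,d@LAT*1e3,(s[3]+.0136)*1e3],1),"F along %.1f lat %.1f z %.1f"%(-F@EX,F@LAT,F[2])); return -F@EX
E
python3 - <<'E'
from h import *
x=-.070
while x<-.030:
    x+=.002
    h=robot.move_linear(peg(x,.174),feed=.03,max_force=5); f=rep(h)
    if h or f>4.2: break
cv2.imwrite("pics/s_c.png",imaging.get_image("side")[:,:,::-1])
im=imaging.get_image("side");cv2.imwrite("pics/c1.png",cv2.resize(im[180:270,160:260,::-1],None,fx=5,fy=5,interpolation=cv2.INTER_CUBIC))
E
```

```text
False t11.78 eye [-67.9  -0.  173.6] F along -0.8 lat 0.2 z -2.4
False t12.03 eye [-65.9  -0.  173.6] F along 0.8 lat 0.3 z -3.0
False t12.28 eye [-63.9  -0.  173.6] F along 1.4 lat -0.1 z -1.7
False t12.53 eye [-61.8   0.  173.5] F along 0.8 lat 0.2 z -2.8
False t12.78 eye [-59.9   0.  173.6] F along 0.3 lat -0.1 z -3.1
False t13.03 eye [-57.9   0.  173.6] F along -0.5 lat -0.0 z -2.3
False t13.28 eye [-55.9   0.  173.6] F along -0.1 lat 0.3 z -1.9
False t13.53 eye [-53.9   0.  173.6] F along -1.2 lat 0.4 z -2.0
False t13.78 eye [-51.9   0.  173.6] F along 0.3 lat 0.3 z -2.6
False t14.03 eye [-49.9   0.  173.6] F along -0.8 lat -0.1 z -3.0
False t14.28 eye [-48.1  -0.  173.6] F along 2.5 lat 0.2 z -4.4
False t14.53 eye [-46.2  -0.  173.6] F along 5.1 lat -0.2 z -4.4
```

View pics/c1.png

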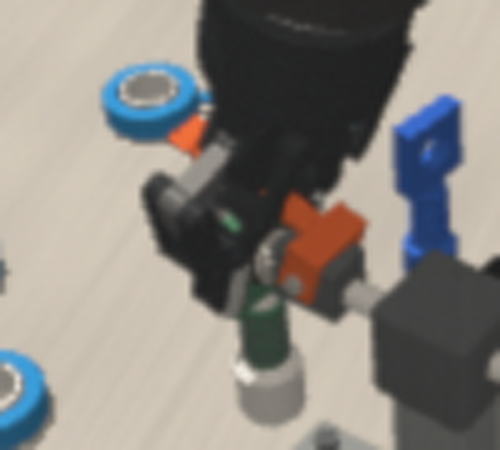

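The flap is lifted over the lug, with its ramp end at (190,130). The eye is on the peg and the lug touches the pad from about x = -49 mm, so the pad face is near -43 mm, matching the image estimate. Next I'll step in by 0.5 mm at a time and watch the flap.

Run:
```python
from h import *
def om():
    m=mask(imaging.get_image("side"),"orange")[180:270,160:260]; y,x=np.nonzero(m); l=x<42
    return m.sum(), l.sum(), y[l].mean() if l.any() else 0
print(om()); m0=om()[1:]
x=-.046
while x<-.040:
    x+=.0005
    h=robot.move_linear(peg(x,.174),feed=.01,max_force=4); f=rep(h); m=om(); print("   orange",m)
    if f>9.5 or h or m[2]>m0[1]+3: break
im=imaging.get_image("side");cv2.imwrite("pics/c2.png",cv2.resize(im[180:270,160:260,::-1],None,fx=5,fy=5,interpolation=cv2.INTER_CUBIC))
```

```text
(np.uint64(218), np.int64(32), np.float64(26.6875))
False t14.97 eye [-45.7   0.  173.7] F along 5.3 lat -0.7 z -4.5
   orange (np.uint64(217), np.int64(32), np.float64(26.6875))
False t15.28 eye [-45.3   0.  173.7] F along 6.5 lat -0.2 z -4.5
   orange (np.uint64(188), np.int64(20), np.float64(32.7))
```

View pics/c2.png

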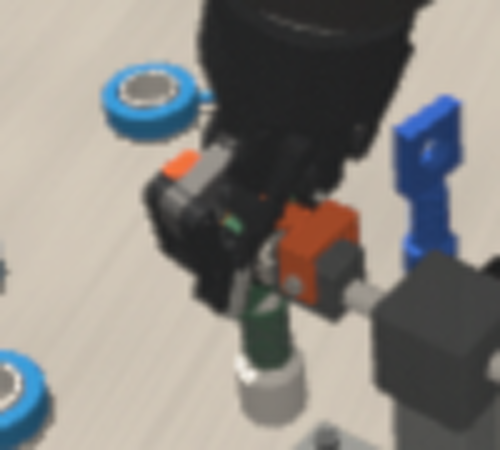

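Run:
```python
from h import *
robot.pause(.2); f=rep(0)
# pull-test gently, then ease down onto the peg
h=robot.move_linear(peg(-.0465,.174),feed=.01,max_force=6); rep(h)
for z in(.173,.172,.171,.1705,.170):
    h=robot.move_linear(peg(-.0465,z),feed=.01,max_force=3); rep(h)
    if h: break
```

```text
0 t15.57 eye [-45.3   0.  173.7] F along 5.7 lat -0.2 z -4.9
True t15.80 eye [-46.3   0.  173.5] F along -2.1 lat -0.4 z 3.2
True t16.01 eye [-46.3   0.2 173.4] F along -1.4 lat 1.2 z 3.0
```

The crop shows the flap dropped to its shut height, with its ramp end at about (180,165), the same pixel as at the start. The gentle pull-back was held, so the eye is trapped and I'll release.

Run:
```python
from h import *
robot.pause(.3); rep("hold")
claw.gripper_to(.050,20); rep("open50"); robot.pause(.3); rep("")
claw.gripper_to(.080); rep("open80")
h=robot.move_linear(peg(-.0465,.174)+[0,0,.15],feed=.12,max_force=6); rep(h)
if not h:
    robot.movep(O+[.0,-.22,.40],ori(AP))
    robot.pause(1); rep("away")
a,b=[imaging.get_image(n)[:,:,::-1] for n in("side","top")]
cv2.imwrite("pics/f.png",np.hstack([cv2.resize(a[150:300,150:300],None,fx=2.6,fy=4),cv2.resize(b[130:250,110:290],None,fx=2.2,fy=5)]))
```

```text
hold t16.31 eye [-46.3   0.  173.5] F along -2.0 lat 0.8 z 4.7
open50 t16.57 eye [-45.9   0.6 172. ] F along 0.6 lat -0.7 z -1.2
 t16.88 eye [-46.2   0.3 172.8] F along 0.4 lat -0.1 z 1.1
open80 t17.28 eye [-46.2   0.2 173. ] F along 0.4 lat 0.3 z -0.0
False t18.69 eye [-4.630e+01  1.000e-01  3.226e+02] F along -0.1 lat -1.0 z 1.1
away t20.60 eye [-62.  209.6 413.6] F along 0.4 lat 0.2 z 0.3
```

View pics/f.png

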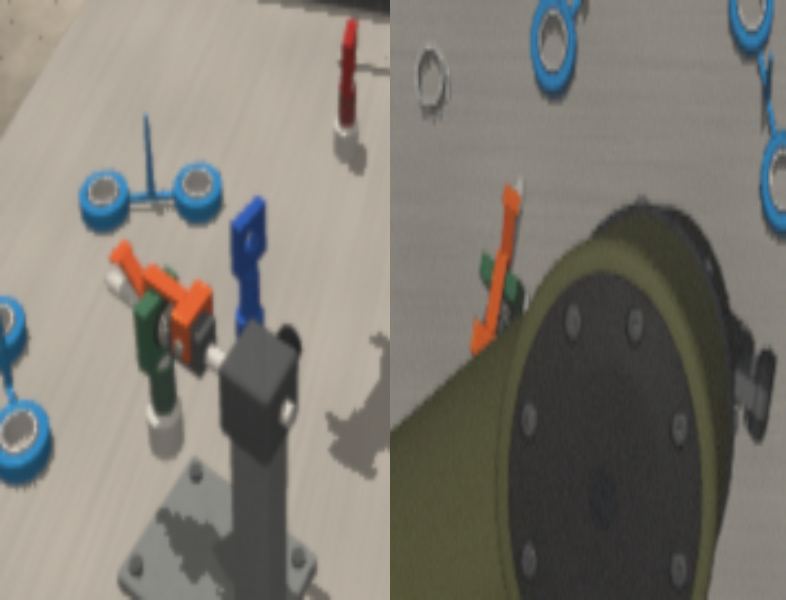

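The green gauge hangs upright on the peg at (155,350), with the flap shut over it and its nose in front of the lug. The robot is clear.

```bash
python3 -c "
from cell import hand_in
print(hand_in())"
```

```text
the job is handed in; nothing more can be done
None
```

The green gauge hangs upright on the peg with the flap shut in front of its lug; I let go, backed the arm clear and handed in at about 21 s, with the push on the pad reading about 6.5 N at most.

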